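# Seat a pacemaker can in the keyed test nest and shut the bay

### The arm

A 7-joint arm with a two-finger parallel gripper is mounted at the origin on the work surface. World frame = base frame: x ahead of the robot, y to its left, z up, the work surface at z = 0. Lengths are in m, angles in rad, forces in N, time in s.
With the tool pointing down it reaches from about 0.425 to 0.925 m from the base axis. Payload 6.8 kg.
Tool frame: the origin (TCP) lies midway between the tips of the shut fingers; the grasp point (between the pads) lies 19 mm behind it; z points along the fingers, y is the line along which they close (so a half turn about z gives the same grasp; the last joint's range is limited). The gripper opens to 85 mm and grips with 20 to 120 N. Pads are 22 mm wide; open, the fingers measure 114 mm over their backs; the gripper's body (76 mm by 85 mm) begins 54 mm behind the grasp point. The pads swing forward as they close: fully open they stand 13 mm farther back than shut.
Start: joints at [-1.336, 0.477, 0.022, 1.555, -0.011, 1.109, -0.083], TCP at [0.227, 0.636, 0.197] pointing down, gripper open.
Joint ranges: [-2.96, 2.96], [-0.34, 2.1], [-1.41, 1.46], [0.24, 2.44], [-1.37, 4.51], [0.17, 1.92], [-2.96, 2.96]. Speed limits (rad/s): [2.39, 2.39, 3.14, 3.14, 3.14, 3.14, 3.14].

### API

Orientations are given as a rotation vector (axis times angle).
In Python, from bench import r gives the robot as it stands. The module is installed in compiled form; this text tells all that it offers.
- The arm moves only by the tool apply_moves, never from a script. Its argument "rows" is a list of rows, each a list of 6 numbers: the shift along the tool's x, y, z scaled (see below), then the turn, a rotation vector about the tool's x, y, z scaled (see below). A call has 1 to 5 rows; each row is the pose to reach, as a shift and turn from the pose commanded when the call began, along the tool's axes at that moment; what a row does not reach only later rows make up. The controller multiplies each number of a shift by 0.25 m and each number of a turn by 90 degrees. A row lasts 1/8 s, in which the tool goes at most 62.5 mm and 10.7 degrees, less where a joint would pass 70% of its speed; a pose out of reach is approached as far as the arm can. A call with a number of a shift or a turn outside -1 to 1 is refused whole. A call with a gripper value outside its range is refused whole. "claw" is the opening, from 0 (shut) to 1 (fully open), set as the call begins (left out, the last holds). The fingers move at their own pace and stop on an object; "newtons" is the grip in N (left out, the last holds). Time passes only in rows, so rows that repeat a pose let the fingers close. It gives the time, the measured TCP pose, the force, the opening and the grip force at its end, in the units of the state.
- r.get_obs(): the state, without advancing time (a new reading comes with each control period).
- r.grab_frame(name): name is "side" or "top"; returns a dict with "pixels" (480x640x3 uint8, red, green, blue), "intrinsics" (3x3 intrinsics, pixels), "eye" and "attitude" of the camera in the world. Camera axes: x right, y up, looking along -z (the intrinsics and any distortion apply to the point x, -y, -z); pixel columns grow to the right and rows downward; lengths in m; the calibration is good to about 2 mm. A picture is of the moment at which its call begins. There is no depth.
- r.hand_in(): hands the job in; it is judged then, once.
Trained networks look in a picture, given as the dict that the camera call returned (one of the last four; its "shot" number tells which), for a name from the list of things; names that differ only in an ending like _2 or _b are one class to them, and where a whole thing is asked for, a point or a joint stands for the part that bears it (a point fixed in the world has none). Each returns a list of dicts, best first, with "conf" (0 to 1); they miss things now and then, are a little off and sometimes report something else, mostly with a low value. They report only what shows in the picture. A call takes as long as a camera call.
- r.search_frame(picture, thing): "rect" ([left, top, width, height] in pixels, round what is visible of it).
- r.outline_of(picture, thing): "pixels" (480x640 bool, what is visible of it) and "rect" ([left, top, width, height] in pixels, round what is visible of it).
- r.landmark_of(picture, thing): "point" ([column, row] in pixels: a listed point, or the origin of a listed thing).
The state is a dict: "clock": time; "joints": joint angles; "qvel": joint speeds; "tau": joint torques, N m; "tcp_pos": TCP position; "orientation": TCP orientation; "contact_force": force on the tool from outside, world axes, zero at the start; "moment": the same for the moment, N m; "grip_width": finger opening in m; "gripper_force": force on a finger pad.
Only numpy, scipy, OpenCV 4.12 (cv2) and the standard library are available. Lean on these libraries where they do the work, as an engineer would, in place of code of your own. Each camera call takes 0.05 s, during which the arm holds its last target. There are 200 camera calls.

### The job

Take the pacemaker can with the blue header out of the white stand and push it, foot first, into the sloping slot of the test bay; a key at the bottom of the slot lets it go fully home only one way round, so feel for it and turn the can half round if it stops short. Let go of the can when it is fully home, then push the bay's clear door shut until it seats on its catch. Leave the other cans and the things on the bench where they are.

Things in the scene. Friction and masses are not known exactly. Their poses are not given: they have to be found in the camera images.
- can_blue: The can to load: flat titanium can 66 mm wide (its y), 14 mm thick (x), 80 mm tall (z), about 0.11 kg, upright in the stand; grip it across its thickness. Its top 18 mm is a blue plastic header, as thick as the can, from y = -21 to +33 mm, so set towards +y. Origin: centre of the underside; z up.
- can_notch (a point): Notch in the blue can's lower edge: 15 mm wide (along y), 14 mm deep, right through the thickness, 14 mm off the middle on the +y side, where the header is flush with the can's side. This point is the middle of the notch's opening, level with the underside.
- can_left: Another can of the same shape and size with a grey header, to stay in the stand. Origin: centre of its underside.
- can_right: A third can, like can_left, to stay in the stand. Origin: centre of its underside.
- stand: White acetal stand, fixed: 60 mm (x) by 256 mm (y) by 32 mm high. Three slots in a row along y, 82 mm apart, 24 mm deep; the cans stand in them in any order, 56 mm above the stand, 1.2 mm play each side, broad faces to +-x, notch towards the stand's +y. Origin: centre of the underside.
- bay: Open-topped grey and white test bay, fixed: 200 mm (x) by 206 mm (y), walls 92 mm high at both sides and the back, the door along its -x side, which faces roughly to the robot. Origin: centre of the underside.
- nest: White block in the bay with the slot for the can. Frame leans 30 degrees: z is the slot's axis, up out of the slot and leaning to the bay's -x (towards the robot); y runs along the slot, as the bay's y. Origin: centre of the slot's floor, 65 mm above the bench; the can's underside comes here when fully home. Slot 69 mm (y) by 17 mm (x), 30 mm deep.
- nest_mouth (a point): Centre of the slot's mouth (3 mm chamfer), 30 mm from the nest's origin along its z, in a face 104 by 52 mm square to the axis. A key on the floor, 10 mm wide, 11 mm high, stands 14 mm off the middle towards +y or -y: it varies and is hardly seen. The can goes home with its notch over the key (can's y along or against the nest's y); the wrong way round it stops 11 mm short.
- door (a joint): Angle of the bay's door (rad): 0 shut, grows as the free edge swings out to the bay's -x; at most 1.0. It stays where it is left. Over the last 0.09 rad a nub on the free edge rides over a spring roller: about 5 N at the free edge until 0.04 rad, below which the roller pulls the door against its stop at 0.
- door_hinge (a point): On the door's upright hinge axis, 90 mm above the bench (+y end of the bay's -x side). The door is a clear panel 8 mm thick, with a yellow rail 10 mm thick on top, centred on the axis; it reaches from z = 14 to 103 mm.
- door_edge (a point): Point on the door's free upright edge, 90 mm above the bench, 165 mm from the hinge axis. Shut, the door runs from hinge to edge along the bay's -y.
- driver: Brushed steel torque driver, 180 mm long, lying on the bench behind the stand; leave alone. Origin: on the underside, at mid-length.
- magnifier: Glass magnifier puck, 75 mm across, 27 mm high; leave alone. Origin: centre of its underside.
- lead_cap: Orange lead cap, 32 mm across, 42 mm high, behind the stand; leave alone. Origin: centre of its underside.
- wipe_bottle: White bottle, 60 mm across, 150 mm high, to the robot's left; leave alone. Origin: centre of its underside.

How it is judged:
By the outcome, as a careful person would: the job done as asked, in the order asked, and still so for the second after the job is handed in, with the robot touching nothing.
It also fails if it takes over 61 s, if anything falls off the work surface, if the arm or the gripper's body presses on something with over 40 N, if the wrist force passes 120 N, or if a joint passes its speed limit or range.

## Working session

There is one attempt and no reset: what is moved stays moved. The work goes in short steps, Python scripts to look and compute and a tool call to move; the robot and the scene stay as the last step left them, time stands still between calls to the robot, and variables do not carry over. Pictures are saved under pics/ and viewed, at most 10 in all, crops included, and the job is handed in when it is done.

Besides the shell and the picture viewer there is one more tool, called after "Emit:" in YAML: its name, and indented under it one key for each argument. apply_moves: Moves the arm, as the interface text tells. Its arguments: {"type":"object","properties":{"rows":{"type":"array","items":{"type":"array","items":{"type":"number"}}},"claw":{"type":"number"},"newtons":{"type":"number"}},"required":["rows"]}

```bash
mkdir -p pics && cat > h.py <<'E'
import numpy as np, cv2
from bench import r
from scipy.spatial.transform import Rotation as R
def att(f):
    a=np.array(f['attitude'],float)
    if a.shape==(3,3): return a
    return R.from_rotvec(a).as_matrix() if a.size==3 else R.from_quat(a).as_matrix()
def ray(f,p):
    K=np.array(f['intrinsics']); v=np.linalg.inv(K)@[p[0],p[1],1]
    return np.array(f['eye']), att(f)@np.array([v[0],-v[1],-v[2]])
def onz(f,p,z):
    e,d=ray(f,p); return e+d*(z-e[2])/d[2]
def proj(f,X):
    c=att(f).T@(np.array(X)-f['eye']); k=np.array(f['intrinsics'])@[c[0],-c[1],-c[2]]
    return k[:2]/k[2]
def tri(fs,ps):
    A=np.zeros((3,3));b=np.zeros(3);L=[]
    for f,p in zip(fs,ps):
        e,d=ray(f,p);d=d/np.linalg.norm(d);P=np.eye(3)-np.outer(d,d);A+=P;b+=P@e;L.append((P,e))
    x=np.linalg.solve(A,b); return x,[np.linalg.norm(P@(x-e)) for P,e in L]
E
python3 - <<'E'
from h import *
np.set_printoptions(precision=4,suppress=True)
o=r.get_obs(); print(o['clock'],o['tcp_pos'],o['orientation'],o['grip_width'])
S=r.grab_frame('side');T=r.grab_frame('top')
for n,f in (('side',S),('top',T)):
    cv2.imwrite(f'pics/{n}0.png',f['pixels'][:,:,::-1]); print(n,f['eye'],np.array(f['attitude']),f['intrinsics'],[k for k in f])
for t in ['can_blue','can_notch','can_left','can_right','stand','bay','nest','nest_mouth','door_hinge','door_edge','driver','magnifier','lead_cap','wipe_bottle']:
    a=r.landmark_of(S,t);b=r.landmark_of(T,t)
    g=lambda l:[(np.round(x['point'],1).tolist(),round(x['conf'],2)) for x in l[:2]]
    print(t,g(a),g(b), *(tri([S,T],[a[0]['point'],b[0]['point']]) if a and b else []))
E
```

```text
0.0 [0.2267 0.6351 0.1964] [-0.5357 -3.0954  0.0028] 0.08539092024281646
side [ 0.1037 -0.6926  0.8322] [ 0.8467 -0.2346 -0.5173] [[579.5839   0.     311.4141]
 [  0.     579.5839 242.8679]
 [  0.       0.       1.    ]] ['pixels', 'intrinsics', 'eye', 'attitude', 'shot']
top [0.3942 0.0753 1.3865] [ 0.1001 -0.103  -1.5439] [[568.9219   0.     317.2587]
 [  0.     568.9219 243.2455]
 [  0.       0.       1.    ]] ['pixels', 'intrinsics', 'eye', 'attitude', 'shot']
can_blue [([399.3, 429.3], 0.83)] [([481.8, 279.5], 0.84), ([477.6, 278.6], 0.58)] [ 0.493  -0.326   0.0033] [np.float64(0.0029233634580045965), np.float64(0.0029233634580045423)]
can_notch [([398.4, 422.1], 0.56)] [([479.3, 282.0], 0.65)] [ 0.4899 -0.3187  0.0154] [np.float64(0.0015635952597762744), np.float64(0.0015635952597763088)]
can_left [([382.7, 388.0], 0.59), ([267.5, 272.3], 0.28)] [([451.5, 272.8], 0.78)] [ 0.51   -0.2521  0.0124] [np.float64(0.0007642745149268699), np.float64(0.0007642745149269404)]
can_right [([368.0, 353.8], 0.79)] [([414.7, 260.8], 0.81), ([466.7, 173.7], 0.17)] [ 0.5404 -0.167  -0.0072] [np.
[... 1066 characters left out ...]
3137742)]
driver [([504.0, 349.3], 0.84), ([412.3, 277.3], 0.71)] [([468.9, 175.7], 0.96)] [ 0.7522 -0.2974  0.0057] [np.float64(0.0010876613597507311), np.float64(0.0010876613597505787)]
magnifier [([414.4, 277.2], 0.94)] [([369.5, 177.1], 0.67)] [ 0.747  -0.052  -0.0107] [np.float64(0.0005705982225269592), np.float64(0.0005705982225271612)]
lead_cap [([440.8, 374.9], 0.76), ([384.3, 389.1], 0.63)] [([461.0, 231.0], 0.54)] [ 0.6152 -0.2787  0.0044] [np.float64(0.001841361790458024), np.float64(0.0018413617904580264)]
wipe_bottle [([172.8, 198.8], 0.73), ([313.8, 221.1], 0.26)] [([156.1, 304.0], 0.59)] [0.4147 0.4613 0.0038] [np.float64(0.00247614802295133), np.float64(0.002476148022951282)]
```

View pics/side0.png

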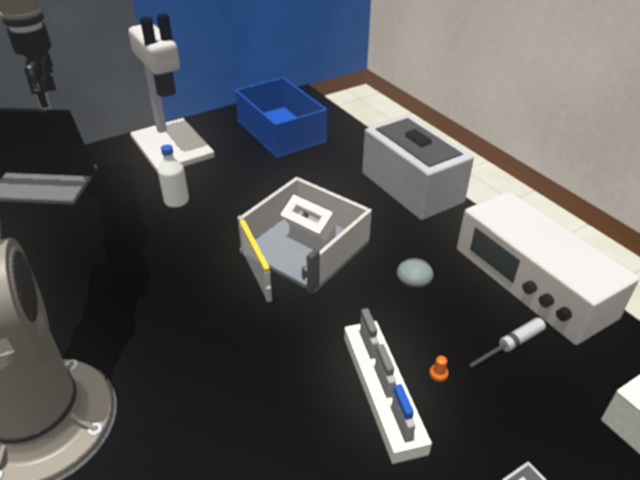

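View pics/top0.png

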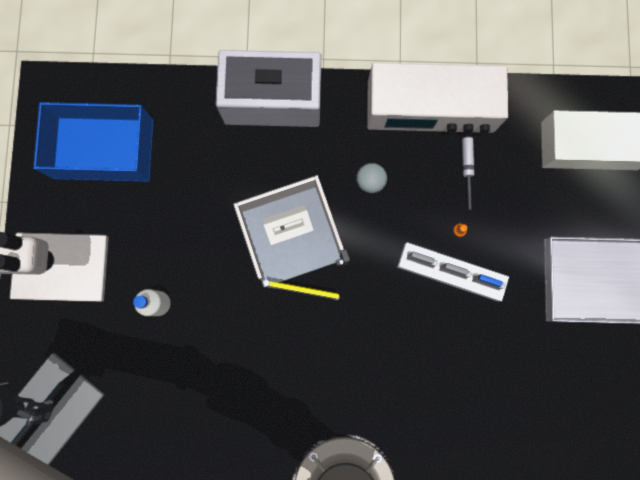

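The side view shows the blue-header can at about (403,405), at the near end of the stand. The bay's door (yellow rail) runs from (243,222) to (267,268), and the nest slot is at (307,212). The top view agrees: can at (489,281), nest at (289,227), rail from (265,282) to (338,296). I'll zoom in on the header's offset and the key.

```bash
python3 - <<'E'
from h import *
np.set_printoptions(precision=4,suppress=True)
S=cv2.imread('pics/side0.png');T=cv2.imread('pics/top0.png')
c=lambda I,x,y,w,h:cv2.resize(I[y:y+h,x:x+w],(400,300),interpolation=cv2.INTER_CUBIC)
cv2.imwrite('pics/m0.png',np.vstack([np.hstack([c(S,360,340,100,75+50)[:300],c(T,390,225,120,90)]),np.hstack([c(S,270,185,80,60),c(T,250,197,80,60)])]))
fs=r.grab_frame('side');ft=r.grab_frame('top')
# header mask in top and side
for n,f in(('side',fs),('top',ft)):
    hsv=cv2.cvtColor(f['pixels'],cv2.COLOR_RGB2HSV)
    m=cv2.inRange(hsv,(100,120,50),(125,255,255)); m2=np.zeros_like(m); 
    x,y,w,h=(385,370,40,60) if n=='side' else (465,260,50,40)
    m2[y:y+h,x:x+w]=m[y:y+h,x:x+w]
    p=cv2.findNonZero(m2); print(n,cv2.minAreaRect(p),cv2.boxPoints(cv2.minAreaRect(p)).tolist())
    if n=='top':
        for q in cv2.boxPoints(cv2.minAreaRect(p)): print(onz(f,q,.088))
    # yellow rail
    m=cv2.inRange(hsv,(22,120,80),(35,255,255)); p=cv2.findNonZero(m); b=cv2.boxPoints(cv2.minAreaRect(p)); print('rail',b.tolist()); 
    for q in b: print(onz(f,q,.103))
# stand, nest min rects on top
o=r.outline_of(ft,'stand')[0]['pixels'].astype(np.uint8)
b=cv2.boxPoints(cv2.minAreaRect(cv2.findNonZero(o)));print('stand',[onz(ft,q,.032)[:2].round(4).tolist() for q in b])
for t in ('nest','bay'):
    L=r.outline_of(ft,t)
    if L:
        b=cv2.boxPoints(cv2.minAreaRect(cv2.findNonZero(L[0]['pixels'].astype(np.uint8))));print(t,L[0]['conf'],[onz(ft,q,.09)[:2].round(4).tolist() for q in b])
E
```

```text
side ((403.058837890625, 400.7646789550781), (35.31318664550781, 9.31336784362793), 67.16634368896484) [[391.915283203125, 386.2987976074219], [400.49884033203125, 382.6846618652344], [414.202392578125, 415.2305603027344], [405.61883544921875, 418.8446960449219]]
rail [[238.34054565429688, 220.8583526611328], [243.69984436035156, 218.08631896972656], [270.0131530761719, 268.958740234375], [264.65386962890625, 271.73077392578125]]
[0.461  0.1806 0.103 ]
[0.4744 0.1831 0.103 ]
[0.4472 0.0196 0.103 ]
[0.4352 0.0182 0.103 ]
top ((489.7500305175781, 280.2500305175781), (23.717084884643555, 5.6921000480651855), 18.434946060180664) [[477.60003662109375, 279.2000427246094], [479.4000244140625, 273.8000183105469], [501.9000244140625, 281.3000183105469], [500.10003662109375, 286.7000427246094]]
[ 0.4898 -0.2933  0.088 ]
[ 0.5023 -0.2976  0.088 ]
[ 0.4864 -0.3488  0.088 ]
[ 0.474  -0.3444  0.088 ]
rail [[268.8493957519531, 285.8091735839844], [269.8739929199219, 280.3020935058594], [339.3303527832031, 293.2242126464844], [338.3057556152344, 298.7312927246094]]
[0.4623 0.1817 0.103 ]
[0.4748 0.1798 0.103 ]
[0.4495 0.0226 0.103 ]
[0.4371 0.0247 0.103 ]
stand [[0.5169, -0.1161], [0.58, -0.1368], [0.5014, -0.3853], [0.4392, -0.3633]]
nest 0.96 [[0.6185, 0.2055], [0.6551, 0.1059], [0.5937, 0.084], [0.5575, 0.183]]
bay 0.61 [[0.6523, 0.2756], [0.7278, 0.0714], [0.4533, -0.0251], [0.3818, 0.1744]]
```

View pics/m0.png

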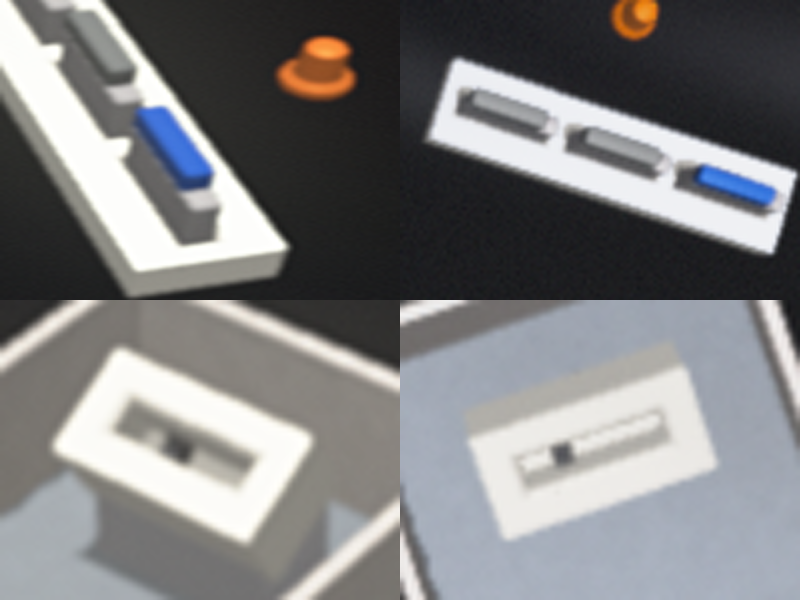

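Findings from the crops:
- The header's bare shoulder is at the world −y end, so the notch faces world +y.
- A dark spot in the slot lies towards +y (top view about (282,227)). I take it to be the key.

Next I'll fit the nest to its face and slot corners and plan the approach.

```bash
cat >> h.py <<'E'
np.set_printoptions(precision=4,suppress=True)
def toolR(yaw,lean=0.):
    "tool y along yaw direction, pointing down, top leaning back (lean rad)"
    y=np.array([np.cos(yaw),np.sin(yaw),0]);z=np.array([0,0,-1.]);x=np.cross(y,z)
    return R.from_rotvec([0,0,yaw])*R.from_euler('y',-lean)*R.from_rotvec([0,0,-yaw])*R.from_matrix(np.c_[x,y,z])
def plan(p,Rt,o=None):
    o=o or r.get_obs(); R0=R.from_rotvec(o['orientation']); d=R0.inv().apply(np.array(p)-o['tcp_pos'])
    t=(R0.inv()*Rt).as_rotvec(); print('clock',round(o['clock'],2),'shift',(d/.25).round(4).tolist(),'turn',(t/(np.pi/2)).round(4).tolist(),'rows>=',round(max(np.linalg.norm(d)/.0625,np.degrees(np.linalg.norm(t))/10.7),1))
E
python3 - <<'E'
from h import *
from scipy.optimize import least_squares
S=r.grab_frame('side');T=r.grab_frame('top')
top=np.array([[264,224.4],[306.6,210.6],[313.6,230.4],[271.6,245],[273,228],[302.4,218.6],[304,224.6],[275,235.4]])-.4
sd=np.array([[294,194.4],[332.4,212.6],[319.6,234],[280.6,214],[295.6,204.6],[321.6,216.6],[318.6,222.6],[293,211]])-.4
# slot chamfer 3mm: visible opening ~ 72..75 x 20..23
m=lambda a,b:[[a,b,.03],[a,-b,.03],[-a,-b,.03],[-a,b,.03]]
M=np.array(m(.026,.052)+m(.0105,.0365))
def NR(yaw): return R.from_rotvec([0,0,yaw])*R.from_euler('y',-np.pi/6)
def res(q,full=False):
    P=q[:3]+NR(q[3]).apply(M)
    e=np.r_[[proj(T,x) for x in P]-top,[proj(S,x) for x in P]-sd]; return e if full else e.ravel()
s=least_squares(res,[.6,.14,.065,.35],loss='soft_l1'); q=s.x; print('nest',q,np.degrees(q[3]));print(res(q,True).round(1).tolist())
z=NR(q[3]).apply([0,0,1]); print('mouth',q[:3]+.03*z)
for k in(.014,-.014): 
    X=q[:3]+NR(q[3]).apply([0,k,.011]); print('key',k,proj(T,X),proj(S,X))
plan([.47,.13,.30],toolR(np.radians(26)))
E
```

```text
nest [0.6135 0.1476 0.0656 0.3534] 20.249307363176303
[[-0.2, 0.1], [0.4, -0.6], [-0.3, -0.3], [-0.7, -0.5], [-0.7, 0.3], [0.1, -0.4], [1.1, 1.7], [0.2, 1.0], [0.2, 0.4], [0.5, 0.1], [-0.0, -0.7], [0.4, 0.4], [0.2, -1.4], [1.4, -0.6], [-1.0, 1.7], [-2.5, 0.2]]
mouth [0.5994 0.1424 0.0916]
key 0.014 [281.7449 226.144 ] [303.8974 214.739 ]
key -0.014 [293.1243 222.3223] [314.1907 219.6758]
clock 1.85 shift [-1.5959, -1.5784, -0.4104] turn [0.0, -0.0, 0.4929] rows>= 9.1
```

Emit:
apply_moves:
  rows:
    - [-0.8,-0.8,-0.25,0,0,0.25]
    - [-0.8,-0.8,-0.25,0,0,0.25]
    - [-0.8,-0.8,-0.25,0,0,0.25]
    - [-0.8,-0.8,-0.25,0,0,0.25]
    - [-0.8,-0.8,-0.25,0,0,0.25]
  claw: 0.6

```text
clock: 2.48
tcp_pos: [0.3497, 0.3773, 0.2609]
orientation: [1.134, 2.929, 0.002]
contact_force: [0.1, 0.5, 0.3]
grip_width: 0.0511
gripper_force: 0.0
```

```bash
python3 - <<'E'
from h import *
plan([.47,.13,.30],toolR(np.radians(26)))
E
```

```text
clock 2.48 shift [-1.022, -0.4073, -0.1567] turn [0.0008, -0.0001, 0.2409] rows>= 4.4
```

Emit:
apply_moves:
  rows:
    - [-1,-0.4,-0.15,0,0,0.24]
    - [-1,-0.4,-0.15,0,0,0.24]
    - [-1,-0.4,-0.15,0,0,0.24]
    - [-1,-0.4,-0.15,0,0,0.24]
    - [-1,-0.4,-0.15,0,0,0.24]

```text
clock: 3.1
tcp_pos: [0.4679, 0.1341, 0.2985]
orientation: [1.666, 2.662, 0.002]
contact_force: [-0.5, 1.4, -0.4]
grip_width: 0.051
gripper_force: 0.0
```

```bash
python3 - <<'E'
from h import *
plan([.4866,-.327,.20],toolR(np.radians(-17.4)))
E
```

```text
clock 3.1 shift [-1.6914, -0.7393, 0.393] turn [0.0012, -0.0002, 0.4812] rows>= 7.5
```

Emit:
apply_moves:
  rows:
    - [-1,-0.42,0.2,0,0,0.26]
    - [-1,-0.42,0.2,0,0,0.26]
    - [-1,-0.42,0.2,0,0,0.26]
    - [-1,-0.42,0.2,0,0,0.26]
    - [-1,-0.42,0.2,0,0,0.26]

```text
clock: 3.72
tcp_pos: [0.4819, -0.1364, 0.2473]
orientation: [2.171, 2.27, -0.001]
contact_force: [-0.2, 0.1, 0.3]
grip_width: 0.0513
gripper_force: 0.0
```

```bash
python3 - <<'E'
from h import *
plan([.4866,-.327,.15],toolR(np.radians(-17.4)))
E
```

```text
clock 3.73 shift [-0.7622, -0.0151, 0.3898] turn [0.0002, 0.0005, 0.2218] rows>= 3.4
```

Emit:
apply_moves:
  rows:
    - [-0.762,-0.015,0.39,0,0,0.222]
    - [-0.762,-0.015,0.39,0,0,0.222]
    - [-0.762,-0.015,0.39,0,0,0.222]
    - [-0.762,-0.015,0.39,0,0,0.222]
    - [-0.762,-0.015,0.39,0,0,0.222]

```text
clock: 4.35
tcp_pos: [0.4871, -0.3247, 0.149]
orientation: [-2.53, -1.861, 0.003]
contact_force: [-0.1, 0.1, 0.5]
grip_width: 0.0514
gripper_force: 0.0
```

```bash
python3 - <<'E'
from h import *
S=r.grab_frame('side');T=r.grab_frame('top')
c=lambda f,x,y,w,h:cv2.resize(f['pixels'][y:y+h,x:x+w,::-1],(400,400),interpolation=cv2.INTER_CUBIC)
cv2.imwrite('pics/g1.png',np.hstack([c(S,340,320,120,120),c(T,420,220,120,120)]))
print(proj(S,[.4866,-.327,.088]),proj(T,[.4866,-.327,.088]))
plan([.4866,-.327,.055],toolR(np.radians(-17.4)))
E
```

```text
[403.5112 400.2034] [492.3714 280.9764]
clock 4.45 shift [-0.0214, -0.0026, 0.3802] turn [-0.0, -0.0004, 0.0033] rows>= 1.5
```

View pics/g1.png

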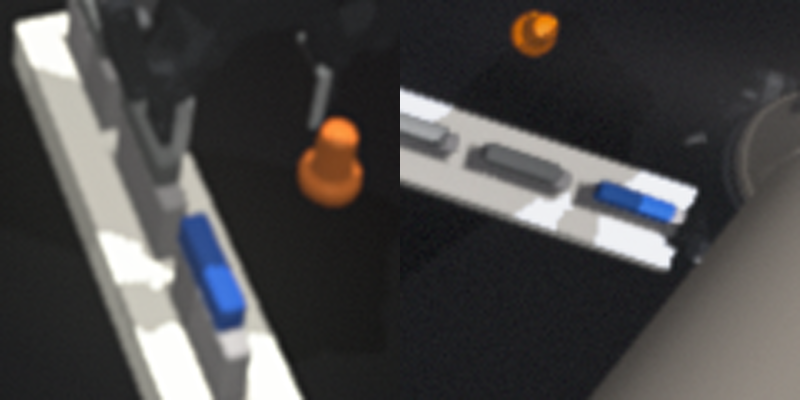

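The side crop shows the fingertips near (391,365) and (436,357), straddling the header at about (403,400). The top crop shows the fingers on either side of the header line, at about (507,262) and (510,295). I'll check these against the projected tips before going down.

```bash
python3 - <<'E'
from h import *
S=r.grab_frame('side');T=r.grab_frame('top');o=r.get_obs();Rt=R.from_rotvec(o['orientation'])
for y in(-.026,.026):
  for x in (-.011,.011):
    for z in (-.006,-.04):
      X=o['tcp_pos']+Rt.apply([x,y,z]); print(x,y,z,proj(S,X),proj(T,X))
for f in(S,T):
    hsv=cv2.cvtColor(f['pixels'],cv2.COLOR_RGB2HSV);m=cv2.inRange(hsv,(100,120,50),(125,255,255));m2=0*m
    x,y,w,h=(385,370,40,60) if f is S else (465,260,50,40)
    m2[y:y+h,x:x+w]=m[y:y+h,x:x+w]; b=cv2.minAreaRect(cv2.findNonZero(m2)); print(b)
c=np.array([.4866,-.327,.008]);a=R.from_euler('z',np.radians(-17.4))
for f in(S,T): print([proj(f,c+a.apply([x,y,z])).round(1).tolist() for x,y,z in((-.007,-.021,.08),(.007,-.021,.08),(.007,.033,.08),(-.007,.033,.08),(-.007,-.021,.062),(-.007,.033,.062))])
E
```

```text
-0.011 -0.026 -0.006 [392.9481 378.3738] [501.0976 290.64  ]
-0.011 -0.026 -0.04 [395.0693 363.2626] [506.3522 289.9048]
0.011 -0.026 -0.006 [387.5257 366.1826] [491.3161 287.4174]
0.011 -0.026 -0.04 [389.4576 351.0435] [496.2913 286.5918]
-0.011 0.026 -0.006 [427.1996 370.7173] [507.7071 267.8534]
-0.011 0.026 -0.04 [430.2298 355.5805] [513.1193 266.4824]
0.011 0.026 -0.006 [421.181  358.8146] [497.9718 264.6623]
0.011 0.026 -0.04 [423.9903 343.6584] [503.1073 263.2027]
((403.16094970703125, 401.1541442871094), (34.511165618896484, 9.931270599365234), 65.55604553222656)
((489.9000244140625, 280.3000183105469), (24.03331184387207, 5.6921000480651855), 18.434946060180664)
[[404.2, 413.0], [413.1, 410.9], [400.0, 381.6], [391.5, 383.5], [403.0, 419.9], [390.5, 390.5]]
[[500.3, 286.8], [502.1, 281.0], [479.4, 273.4], [477.7, 279.2], [497.8, 287.3], [475.5, 279.7]]
```

Emit:
apply_moves:
  rows:
    - [-0.01,0,0.19,0,0,0]
    - [-0.01,0,0.375,0,0,0]
    - [-0.01,0,0.375,0,0,0]

```text
clock: 4.92
tcp_pos: [0.4865, -0.3223, 0.0542]
orientation: [-2.521, -1.865, 0.003]
contact_force: [-0.6, -0.0, -0.8]
grip_width: 0.0508
gripper_force: 0.0
```

Emit:
apply_moves:
  rows:
    - [0,0,0,0,0,0]
    - [0,0,0,0,0,0]
    - [0,0,0,0,0,0]
    - [0,0,0,0,0,0]
    - [0,0,0,0,0,0]
  claw: 0
  newtons: 50

```text
clock: 5.55
tcp_pos: [0.4879, -0.3253, 0.0564]
orientation: [2.527, 1.866, 0.0]
contact_force: [0.1, 0.2, 0.7]
grip_width: 0.0003
gripper_force: 0.0
```

The fingers closed on nothing (width 0.3 mm), so I need to look.

```bash
python3 - <<'E'
from h import *
o=r.get_obs();print(o['grip_width'],o['gripper_force'],o['tcp_pos'])
S=r.grab_frame('side');T=r.grab_frame('top')
c=lambda f,x,y,w,h:cv2.resize(f['pixels'][y:y+h,x:x+w,::-1],(400,400),interpolation=cv2.INTER_CUBIC)
cv2.imwrite('pics/g2.png',np.hstack([c(S,340,330,120,120),c(T,420,220,120,120)]))
E
```

```text
0.00032336302089642306 0.0 [ 0.4879 -0.3253  0.0564]
```

View pics/g2.png

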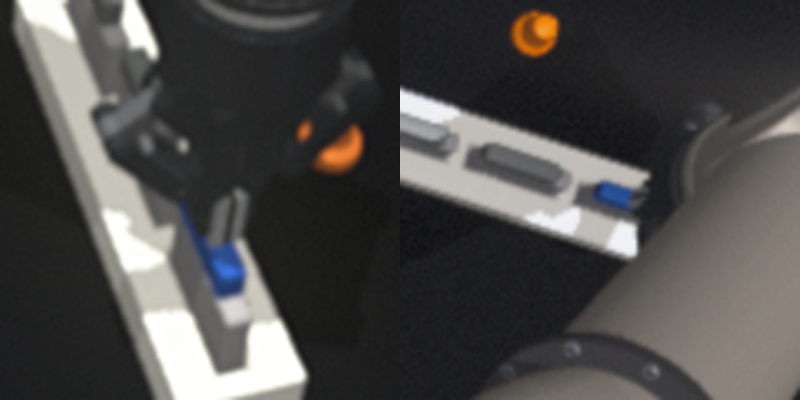

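The side crop shows the shut fingertips at about (408,402), right over the header, while the can stands undisturbed. I'll check the reported TCP against the picture.

```bash
python3 - <<'E'
from h import *
S=r.grab_frame('side');o=r.get_obs();t=np.array(o['tcp_pos']);print('tcp proj',proj(S,t), R.from_rotvec(o['orientation']).as_matrix())
for z in(.056,.07,.088,.095): print(z,onz(S,[408,402],z), proj(S,[t[0],t[1],z]))
print('g1 tips',onz(S,[392,368],.155),onz(S,[436,357],.155))
print(o['joints'],o['contact_force'],o['moment'])
I=S['pixels'][370:440,380:440,::-1]; cv2.imwrite('pics/g3.png',cv2.resize(I,(600,600*70//60)[:2] if 0 else (514,600),interpolation=cv2.INTER_CUBIC))
E
```

```text
tcp proj [401.3319 411.2013] [[ 0.2945  0.9557 -0.0001]
 [ 0.9557 -0.2945  0.0001]
 [ 0.     -0.0001 -1.    ]]
0.056 [ 0.507  -0.3176  0.056 ] [401.3252 411.2413]
0.07 [ 0.4997 -0.3243  0.07  ] [402.2029 405.9633]
0.088 [ 0.4903 -0.333   0.088 ] [403.3581 399.0165]
0.095 [ 0.4867 -0.3364  0.095 ] [403.8158 396.2647]
g1 tips [ 0.4721 -0.3084  0.155 ] [ 0.539  -0.3265  0.155 ]
[-0.0066  0.5927  0.6628  1.9221 -0.5013  0.7971  0.6348] [-0.2455 -0.199  -0.5321] [-0.0025 -0.0371 -0.0179]
```

View pics/g3.png

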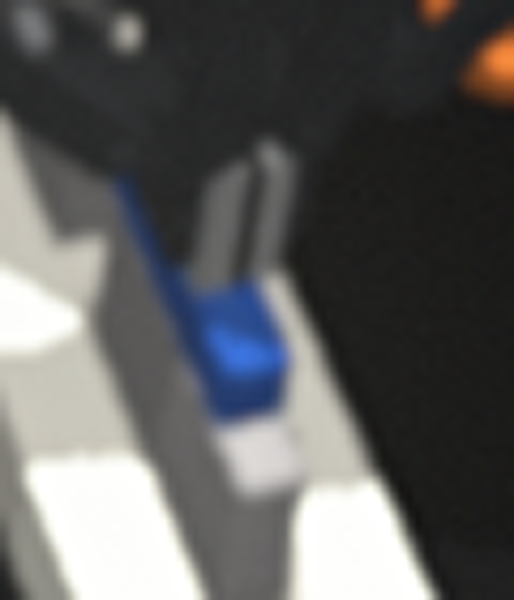

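The shut tips sit level with the header's top, about 30 mm above where the reported TCP puts them. I'll open up and feel downwards in small steps.

Emit:
apply_moves:
  rows:
    - [0,0,0,0,0,0]
    - [0,0,0,0,0,0]
    - [0,0,0,0,0,0]
    - [0,0,0,0,0,0]
  claw: 0.6

```text
clock: 6.2
tcp_pos: [0.4878, -0.3252, 0.0561]
orientation: [-2.527, -1.866, -0.0]
contact_force: [0.4, -0.0, 0.7]
grip_width: 0.0515
gripper_force: 0.0
```

```bash
python3 - <<'E'
from h import *
S=r.grab_frame('side');o=r.get_obs();print(o['grip_width'],o['contact_force'],o['tcp_pos'])
I=S['pixels'][340:440,360:460,::-1]; cv2.imwrite('pics/g4.png',cv2.resize(I,(600,600),interpolation=cv2.INTER_CUBIC))
E
```

```text
0.051058312472600065 [ 0.087  -0.1203  0.2876] [ 0.4877 -0.3252  0.0561]
```

View pics/g4.png

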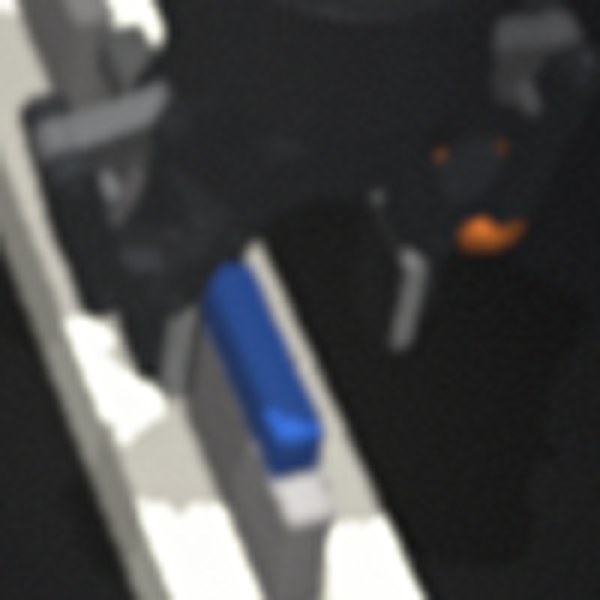

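Here the open fingers straddle the header, with the left tip at about (388,405) and the right pad at about (427,397). That fits tips about 35 mm above the reported TCP. I'll lower gently and watch the force.

Emit:
apply_moves:
  rows:
    - [0,0,0.03,0,0,0]
    - [0,0,0.06,0,0,0]
    - [0,0,0.08,0,0,0]
    - [0,0,0.08,0,0,0]

```text
clock: 6.75
tcp_pos: [0.4873, -0.325, 0.0355]
orientation: [-2.527, -1.865, 0.001]
contact_force: [-0.6, -0.3, -0.3]
grip_width: 0.0515
gripper_force: 0.0
```

Emit:
apply_moves:
  rows:
    - [0,0,0,0,0,0]
    - [0,0,0,0,0,0]
    - [0,0,0,0,0,0]
    - [0,0,0,0,0,0]
    - [0,0,0,0,0,0]
  claw: 0
  newtons: 20

```text
clock: 7.38
tcp_pos: [0.488, -0.3254, 0.0364]
orientation: [2.527, 1.866, 0.0]
contact_force: [-0.8, -0.6, 2.9]
grip_width: 0.0133
gripper_force: 23.4
```

It gripped the header at 13.3 mm, which confirms the offset. I'll open, go 12 mm deeper for a firmer hold, and grip again.

Emit:
apply_moves:
  rows:
    - [0,0,0,0,0,0]
    - [0,0,0,0,0,0]
    - [0,0,0.025,0,0,0]
    - [0,0,0.05,0,0,0]
    - [0,0,0.05,0,0,0]
  claw: 0.4

```text
clock: 8.0
tcp_pos: [0.4872, -0.3249, 0.0228]
orientation: [-2.526, -1.865, 0.001]
contact_force: [-0.5, -1.4, -0.9]
grip_width: 0.0347
gripper_force: 0.0
```

Emit:
apply_moves:
  rows:
    - [0,0,0,0,0,0]
    - [0,0,0,0,0,0]
    - [0,0,0,0,0,0]
    - [0,0,0,0,0,0]
    - [0,0,0,0,0,0]
  claw: 0
  newtons: 60

```text
clock: 8.62
tcp_pos: [0.4878, -0.3253, 0.0237]
orientation: [2.527, 1.866, 0.0]
contact_force: [0.2, 0.3, -0.2]
grip_width: 0.0133
gripper_force: 58.7
```

```bash
python3 - <<'E'
from h import *
o=r.get_obs();print({k:np.round(o[k],4) for k in('tcp_pos','orientation','contact_force','moment','grip_width','gripper_force')})
S=r.grab_frame('side')
hsv=cv2.cvtColor(S['pixels'],cv2.COLOR_RGB2HSV);m=cv2.inRange(hsv,(100,120,50),(125,255,255));m[:370]=0;m[430:]=0;m[:,:385]=0;m[:,425:]=0
print(cv2.boundingRect(cv2.findNonZero(m)))
E
```

```text
{'tcp_pos': array([ 0.4878, -0.3253,  0.0237]), 'orientation': array([2.5273, 1.866 , 0.0001]), 'contact_force': array([ 0.1652,  0.2878, -0.1536]), 'moment': array([-0.0456,  0.0242, -0.0026]), 'grip_width': np.float64(0.0133), 'gripper_force': np.float64(58.7211)}
(403, 395, 10, 24)
```

Emit:
apply_moves:
  rows:
    - [0,0,-0.1,0,0,0]
    - [0,0,-0.3,0,0,0]
    - [0,0,-0.5,0,0,0]
    - [0,0,-0.6,0,0,0]
    - [0,0,-0.6,0,0,0]

```text
clock: 9.3
tcp_pos: [0.4888, -0.3259, 0.1754]
orientation: [2.525, 1.864, 0.003]
contact_force: [0.5, 0.4, -1.8]
grip_width: 0.0131
gripper_force: 59.6
```

```bash
cat >> h.py <<'E'
Q=np.array([.6135,.1476,.0652]);YAW=np.radians(20.25)
NZ=(R.from_rotvec([0,0,YAW])*R.from_euler('y',-np.pi/6)).apply([0,0,1])
C=np.array([-.002,0,.0157]) # can foot in reported tool frame
def tcp_for(foot,Rt): return np.array(foot)-Rt.apply(C)
E
python3 - <<'E'
from h import *
o=r.get_obs();print(o['tcp_pos'],o['grip_width'],o['contact_force'])
plan([.50,-.05,.20],toolR(np.radians(0),np.radians(10)))
Rt=toolR(YAW,np.pi/6)
print(tcp_for(Q+.08*NZ,Rt)); plan(tcp_for(Q+.08*NZ,Rt),Rt)
E
```

```text
[ 0.4888 -0.3259  0.1754] 0.013146696348306544 [ 0.495   0.3678 -1.8385]
clock 9.3 shift [1.0678, -0.2814, -0.0995] turn [-0.1079, 0.017, -0.1897] rows>= 4.4
[0.5679 0.1329 0.1481]
clock 9.3 shift [1.8471, -0.238, 0.1083] turn [-0.319, 0.1094, -0.4053] rows>= 7.5
```

Emit:
apply_moves:
  rows:
    - [1,-0.28,-0.1,-0.108,0.017,-0.19]
    - [1,-0.28,-0.1,-0.108,0.017,-0.19]
    - [1,-0.28,-0.1,-0.108,0.017,-0.19]
    - [1,-0.28,-0.1,-0.108,0.017,-0.19]
    - [1,-0.28,-0.1,-0.108,0.017,-0.19]

```text
clock: 9.93
tcp_pos: [0.4937, -0.0605, 0.1976]
orientation: [2.125, 2.143, 0.184]
contact_force: [0.2, -0.2, -1.3]
grip_width: 0.013
gripper_force: 59.6
```

```bash
python3 - <<'E'
from h import *
Rt=toolR(YAW,np.pi/6)
plan(tcp_for(Q+.10*NZ,Rt),Rt)
E
```

```text
clock 9.93 shift [0.7571, 0.2402, 0.1735] turn [-0.223, 0.0736, -0.2079] rows>= 3.3
```

Emit:
apply_moves:
  rows:
    - [0.757,0.24,0.17,-0.223,0.074,-0.208]
    - [0.757,0.24,0.17,-0.223,0.074,-0.208]
    - [0.757,0.24,0.17,-0.223,0.074,-0.208]
    - [0.757,0.24,0.17,-0.223,0.074,-0.208]
    - [0.757,0.24,0.17,-0.223,0.074,-0.208]

```text
clock: 10.55
tcp_pos: [0.5601, 0.1234, 0.1656]
orientation: [1.595, 2.273, 0.605]
contact_force: [-1.0, -0.2, -0.3]
grip_width: 0.0131
gripper_force: 59.6
```

```bash
python3 - <<'E'
from h import *
o=r.get_obs();Rt=R.from_rotvec(o['orientation'])
S=r.grab_frame('side');T=r.grab_frame('top')
foot=o['tcp_pos']+Rt.apply(C);print('foot model',foot,'want',Q+.1*NZ)
c=lambda f,x,y,w,h:cv2.resize(f['pixels'][y:y+h,x:x+w,::-1],(400,400),interpolation=cv2.INTER_CUBIC)
cv2.imwrite('pics/n1.png',np.hstack([c(S,240,130,120,120),c(T,230,170,120,120)]))
for n,f in(('S',S),('T',T)):
    P=lambda v:proj(f,foot+Rt.apply(v)).round(1).tolist()  # v: tool x=can y, tool y=can x, tool -z = up
    print(n,'foot corners',[P([a,b,0]) for a in(-.033,.033) for b in(-.007,.007)],'hdr',[P([a,b,-c]) for a in(-.021,.033) for b in(-.007,.007) for c in (.062,.08)])
    for t in('can_blue','can_notch'):
        L=r.landmark_of(f,t);print(t,[(np.round(x['point'],1).tolist(),round(x['conf'],2)) for x in L[:2]])
    print('notch',P([.014,0,0]))
    L=r.outline_of(f,'can_blue');print([(x['rect'],round(x['conf'],2)) for x in L[:2]])
    hsv=cv2.cvtColor(f['pixels'],cv2.COLOR_RGB2HSV);m=cv2.inRange(hsv,(100,120,50),(125,255,255))
    x,y,w,h=(240,160,120,90) if n=='S' else (230,190,110,100); m2=0*m;m2[y:y+h,x:x+w]=m[y:y+h,x:x+w];p=cv2.findNonZero(m2)
    if p is not None: print('blue',cv2.boxPoints(cv2.minAreaRect(p)).round(1).tolist(),len(p))
plan(tcp_for(Q+.1*NZ,toolR(YAW,np.pi/6)),toolR(YAW,np.pi/6))
E
```

```text
foot model [0.5681 0.1242 0.152 ] want [0.5666 0.1303 0.1518]
S foot corners [[308.1, 207.8], [312.0, 202.1], [282.7, 195.7], [286.5, 190.2]] hdr [[292.6, 190.3], [289.3, 185.6], [296.6, 184.3], [293.4, 179.5], [271.2, 180.3], [267.6, 175.6], [275.1, 174.5], [271.7, 169.7]]
can_blue [([299.1, 197.9], 0.71)]
can_notch [([293.3, 194.6], 0.94)]
notch [291.8, 196.3]
[([281.8, 177.3, 32.1, 31.0], 0.6), ([242.5, 220.8, 29.7, 83.6], 0.25)]
blue [[277.20001220703125, 180.60000610351562], [280.6000061035156, 173.8000030517578], [296.20001220703125, 181.60000610351562], [292.79998779296875, 188.39999389648438]] 108
T foot corners [[310.2, 235.0], [308.4, 229.3], [281.6, 244.4], [279.7, 238.8]] hdr [[309.1, 247.0], [310.4, 250.1], [307.2, 241.1], [308.5, 244.2], [284.6, 255.1], [285.5, 258.4], [282.6, 249.2], [283.5, 252.4]]
can_blue [([295.8, 234.1], 0.71), ([286.6, 224.6], 0.48)]
can_notch [([293.7, 236.7], 0.53)]
notch [288.9, 238.9]
[([283.2, 228.1, 31.2, 28.7], 0.83)]
blue [[284.8999938964844, 249.6999969482422], [309.20001220703125, 241.60000610351562], [311.70001220703125, 249.10000610351562], [287.3999938964844, 257.20001220703125]] 90
clock 10.95 shift [0.0278, -0.0038, 0.0071] turn [0.0011, 0.0034, -0.0047] rows>= 0.1
```

View pics/n1.png

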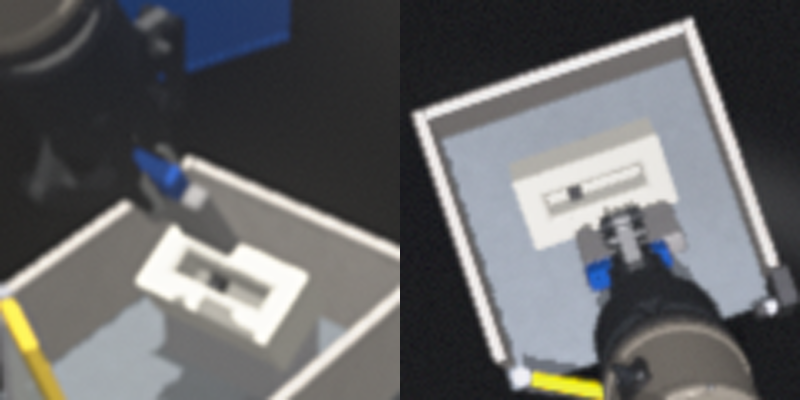

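The side crop shows the can above the nest, with its lower right foot corner at about (310,204), matching the model. The top crop's blue header at about (298,249) suggests the can is 2–3 mm towards −y of the model. I'll correct for half of that and go to 10 mm above the mouth.

Emit:
apply_moves:
  rows:
    - [0.035,-0.004,0.08,0,0.003,-0.004]
    - [0.035,-0.004,0.24,0,0.003,-0.004]
    - [0.035,-0.004,0.24,0,0.003,-0.004]
    - [0.035,-0.004,0.24,0,0.003,-0.004]

```text
clock: 11.45
tcp_pos: [0.5854, 0.1414, 0.1139]
orientation: [1.589, 2.278, 0.61]
contact_force: [-0.0, 0.1, -0.9]
grip_width: 0.0134
gripper_force: 59.6
```

```bash
python3 - <<'E'
from h import *
import h
h.C=C=np.array([-.0035,0,.0157])
o=r.get_obs();Rt=R.from_rotvec(o['orientation']);N=R.from_rotvec([0,0,YAW])*R.from_euler('y',-np.pi/6)
S=r.grab_frame('side');T=r.grab_frame('top');o=r.get_obs()
foot=o['tcp_pos']+Rt.apply(C);print('foot in nest',N.inv().apply(foot-Q),'F',o['contact_force'],o['moment'])
c=lambda f,x,y,w,h:cv2.resize(f['pixels'][y:y+h,x:x+w,::-1],(400,400),interpolation=cv2.INTER_CUBIC)
cv2.imwrite('pics/n2.png',np.hstack([c(S,265,165,80,80),c(T,250,190,80,80)]))
for n,f in(('S',S),('T',T)):
    P=lambda v:proj(f,foot+Rt.apply(v)).round(1).tolist()
    print(n,'foot corners',[P([a,b,0]) for a in(-.033,.033) for b in(-.007,.007)],'hdr',[P([a,b,-c]) for a in(-.021,.033) for b,c in((.007,.062),(-.007,.08),(-.007,.062))],'shoulder',[P([-.033,b,-.062]) for b in (-.007,.007)])
    hsv=cv2.cvtColor(f['pixels'],cv2.COLOR_RGB2HSV);m=cv2.inRange(hsv,(100,120,50),(125,255,255))
    x,y,w,h=(240,160,120,90) if n=='S' else (230,190,110,100); m2=0*m;m2[y:y+h,x:x+w]=m[y:y+h,x:x+w];p=cv2.findNonZero(m2)
    if p is not None: print('blue',cv2.boxPoints(cv2.minAreaRect(p)).round(1).tolist(),len(p))
Rn=toolR(YAW,np.pi/6);plan(tcp_for(Q+.04*NZ,Rn),Rn)
E
```

```text
foot in nest [-0.0002  0.0005  0.0411] F [ 0.3246  1.2139 -1.4059] [-0.2452  0.6065 -0.0457]
S foot corners [[314.9, 219.7], [318.5, 214.1], [290.3, 207.9], [293.9, 202.5]] hdr [[304.2, 197.8], [297.4, 199.3], [300.4, 203.6], [283.4, 188.2], [276.4, 189.5], [279.7, 193.8]] shoulder [[305.2, 205.8], [309.0, 200.0]]
blue [[286.3999938964844, 190.89999389648438], [290.70001220703125, 185.89999389648438], [303.5, 196.89999389648438], [299.20001220703125, 201.89999389648438]] 95
T foot corners [[303.4, 226.8], [301.6, 221.4], [276.0, 236.0], [274.2, 230.6]] hdr [[300.3, 232.3], [303.3, 240.8], [302.2, 237.9], [276.8, 240.2], [279.6, 248.8], [278.8, 245.8]] shoulder [[307.4, 236.2], [305.5, 230.5]]
blue [[277.8999938964844, 240.6999969482422], [300.70001220703125, 233.10000610351562], [303.0, 240.0], [280.20001220703125, 247.60000610351562]] 76
clock 11.55 shift [-0.002, 0.0008, 0.0044] turn [0.0004, 0.0005, -0.0001] rows>= 0.0
```

View pics/n2.png

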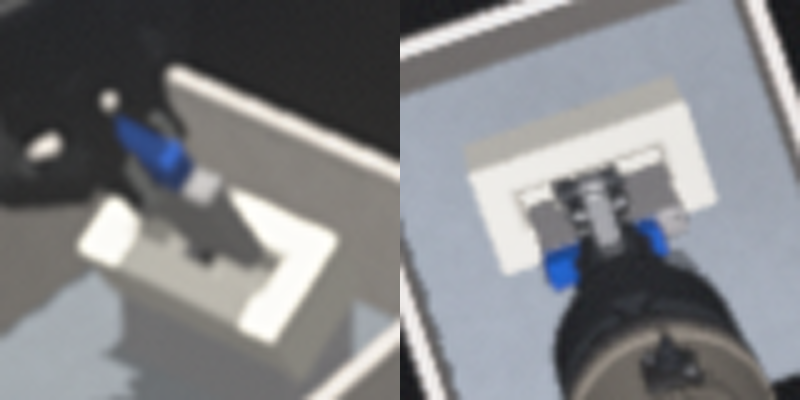

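The can's foot sits over the slot mouth in both views, and the blue header matches the prediction within about 1 px. Pushing in.

Emit:
apply_moves:
  rows:
    - [-0.002,0,0.03,0,0,0]
    - [-0.002,0,0.05,0,0,0]
    - [-0.002,0,0.07,0,0,0]
    - [-0.002,0,0.09,0,0,0]
    - [-0.002,0,0.09,0,0,0]

```text
clock: 12.18
tcp_pos: [0.5961, 0.145, 0.0955]
orientation: [1.588, 2.278, 0.612]
contact_force: [-0.2, 0.1, -1.7]
grip_width: 0.0133
gripper_force: 59.6
```

```bash
sed -i 's/^C=np.array.*/C=np.array([-.0035,0,.0157])/' h.py && cat >> h.py <<'E'
N=R.from_rotvec([0,0,YAW])*R.from_euler('y',-np.pi/6)
def st():
    o=r.get_obs();Rt=R.from_rotvec(o['orientation']);print('t',round(o['clock'],2),'foot in nest mm',(N.inv().apply(o['tcp_pos']+Rt.apply(C)-Q)*1000).round(1),'F nest',N.inv().apply(o['contact_force']).round(1),'M',N.inv().apply(o['moment']).round(2),'w',o['grip_width'],o['gripper_force'])
E
python3 -c "
from h import *
st()"
```

```text
t 12.18 foot in nest mm [ 0.3  0.1 19.2] F nest [-1.   0.1 -1.4] M [-0.02  0.67  0.02] w 0.013278212737283817 59.62646808475256
```

It is 11 mm into the slot with no contact force. I'll continue towards the floor.

Emit:
apply_moves:
  rows:
    - [0,0,0.02,0,0,0]
    - [0,0,0.035,0,0,0]
    - [0,0,0.05,0,0,0]
    - [0,0,0.06,0,0,0]
    - [0,0,0.06,0,0,0]

```text
clock: 12.8
tcp_pos: [0.6027, 0.1474, 0.0849]
orientation: [1.593, 2.287, 0.602]
contact_force: [-3.9, -0.3, -6.1]
grip_width: 0.0129
gripper_force: 59.3
```

```bash
python3 -c "
from h import *
st()"
```

```text
t 12.8 foot in nest mm [0.8 0.1 6.5] F nest [-6.3  1.  -3.4] M [0.12 2.08 0.09] w 0.012910743315067969 59.278324730694294
```

It is past the 11 mm mark with a small side load of −6 N along the nest's x. I'll ease that and push home.

Emit:
apply_moves:
  rows:
    - [0,-0.004,0.0,0,0,0]
    - [0,-0.005,0.012,0,0,0]
    - [0,-0.005,0.024,0,0,0]
    - [0,-0.005,0.03,0,0,0]
    - [0,-0.005,0.03,0,0,0]

```text
clock: 13.42
tcp_pos: [0.6052, 0.1482, 0.0802]
orientation: [1.595, 2.292, 0.597]
contact_force: [-8.0, -1.6, -4.3]
grip_width: 0.013
gripper_force: 59.9
```

```bash
python3 -c "
from h import *
st()"
```

```text
t 13.43 foot in nest mm [0.7 0.  1.1] F nest [-9.1  1.3  0.3] M [0.34 2.8  0.2 ] w 0.01300817943756068 59.8678501881659
```

Emit:
apply_moves:
  rows:
    - [0,-0.01,0.0,0,0,0]
    - [0,-0.01,0.01,0,0,0]
    - [0,-0.01,0.02,0,0,0]
    - [0,-0.01,0.02,0,0,0]

```text
clock: 13.92
tcp_pos: [0.6059, 0.1487, 0.0792]
orientation: [1.597, 2.294, 0.6]
contact_force: [-32.9, -6.8, 30.5]
grip_width: 0.0129
gripper_force: 66.4
```

```bash
python3 -c "
from h import *
st()
o=r.get_obs();print(((N.inv()*R.from_rotvec(o['orientation'])*(N.inv()*toolR(YAW,np.pi/6)).inv()).as_rotvec(degrees=True)))"
```

```text
t 13.93 foot in nest mm [ 0.9  0.3 -0.2] F nest [-13.5   5.   43.1] M [1.05 3.53 0.22] w 0.012877296136061886 66.4127204194665
[ 0.3583  0.9346 -0.047 ]
```

It meets the floor at foot ≈ 0 with 43 N along the axis, so it is fully home. I'll ease the load and let go.

Emit:
apply_moves:
  rows:
    - [0,0.002,-0.012,0,0,0]
    - [0,0.002,-0.012,0,0,0]

```text
clock: 14.18
tcp_pos: [0.6054, 0.1484, 0.0803]
orientation: [1.597, 2.295, 0.595]
contact_force: [-10.9, -2.0, -1.5]
grip_width: 0.0133
gripper_force: 60.8
```

Emit:
apply_moves:
  rows:
    - [0,0,0,0,0,0]
    - [0,0,0,0,0,0]
    - [0,0,0,0,0,0]
    - [0,0,0,0,0,0]
  claw: 0.35

```text
clock: 14.68
tcp_pos: [0.6084, 0.1483, 0.0818]
orientation: [1.596, 2.29, 0.598]
contact_force: [0.0, -0.3, -1.3]
grip_width: 0.0302
gripper_force: 0.0
```

```bash
python3 -c "
from h import *
st()"
```

```text
t 14.68 foot in nest mm [ 4.2 -1.   1. ] F nest [-0.7 -0.3 -1.1] M [-0.02  0.49 -0.04] w 0.030229067256039327 0.039498601108789444
```

Released with no contact. I'll withdraw along the axis and check how the can sits.

Emit:
apply_moves:
  rows:
    - [0,-0.008,-0.03,0,0,0]
    - [0,-0.01,-0.12,0,0,0]
    - [0,-0.01,-0.3,0,0,0]
    - [0,-0.01,-0.5,0,0,0]
    - [0,-0.01,-0.5,0,0,0]
  claw: 0.42

```text
clock: 15.3
tcp_pos: [0.5513, 0.1279, 0.1881]
orientation: [1.592, 2.29, 0.6]
contact_force: [-0.4, 0.2, 1.0]
grip_width: 0.0359
gripper_force: 0.0
```

```bash
python3 - <<'E'
from h import *
S=r.grab_frame('side');T=r.grab_frame('top');st()
for n,f in(('S',S),('T',T)):
    for k in(0,.011):
        P=lambda v:proj(f,Q+N.apply(v)).round(1).tolist()
        print(n,k,'hdr',[P([a,b,c+k]) for b in(-.021,.033) for a,c in((.007,.062),(-.007,.08),(.007,.08),(-.007,.062))])
    hsv=cv2.cvtColor(f['pixels'],cv2.COLOR_RGB2HSV);m=cv2.inRange(hsv,(100,120,50),(125,255,255))
    x,y,w,h=(250,175,100,70) if n=='S' else (240,190,100,90); m2=0*m;m2[y:y+h,x:x+w]=m[y:y+h,x:x+w];p=cv2.findNonZero(m2)
    if p is not None: print('blue',cv2.boundingRect(p),cv2.boxPoints(cv2.minAreaRect(p)).round(1).tolist(),len(p))
    for t in('door_edge','door_hinge'):
        L=r.landmark_of(f,t);print(t,[(np.round(x['point'],1).tolist(),round(x['conf'],2)) for x in L[:2]])
E
```

```text
t 15.4 foot in nest mm [  5.2   1.5 123.4] F nest [-0.   0.9  0.1] M [ 0.01  0.5  -0.02] w 0.03579776380833049 0.0
S 0 hdr [[311.0, 207.4], [304.5, 208.9], [308.2, 203.3], [307.3, 212.9], [290.7, 197.8], [284.0, 199.2], [287.7, 193.7], [287.1, 203.3]]
S 0.011 hdr [[309.3, 204.9], [302.7, 206.4], [306.5, 200.7], [305.6, 210.5], [288.9, 195.3], [282.1, 196.7], [285.8, 191.1], [285.2, 200.8]]
blue (286, 197, 22, 14) [[284.3999938964844, 201.0], [287.29998779296875, 195.60000610351562], [308.20001220703125, 206.6999969482422], [305.29998779296875, 212.1999969482422]] 126
door_edge [([264.3, 272.6], 0.95), ([383.1, 392.7], 0.63)]
door_hinge [([242.8, 221.0], 0.92)]
T 0 hdr [[298.0, 225.9], [300.9, 234.2], [299.1, 228.6], [299.8, 231.4], [275.2, 233.6], [277.9, 241.9], [276.0, 236.4], [277.1, 239.1]]
T 0.011 hdr [[298.7, 227.5], [301.6, 235.9], [299.8, 230.2], [300.5, 233.1], [275.7, 235.3], [278.4, 243.7], [276.5, 238.1], [277.6, 240.8]]
blue (278, 229, 23, 13) [[277.0, 235.39999389648438], [298.29998779296875, 227.39999389648438], [300.79998779296875, 234.10000610351562], [279.5, 242.10000610351562]] 131
door_edge []
door_hinge [([268.2, 279.9], 0.45)]
```

The blue header matches the home prediction (top view about (277–301, 227–242)), not the one 11 mm short.

Next is the door. From the rail it stands at about 0.51 rad. I'll straddle the rail near its free end and push with the outer finger.

```bash
python3 - <<'E'
from h import *
plan([.449,.056,.155],toolR(np.radians(-9)))
E
```

```text
clock 15.6 shift [-0.128, -0.4856, -0.1266] turn [0.3181, -0.0837, 0.3201] rows>= 3.9
```

Emit:
apply_moves:
  rows:
    - [-0.05,-0.15,-0.12,0,0,0]
    - [-0.128,-0.486,-0.127,0.318,-0.084,0.32]
    - [-0.128,-0.486,-0.127,0.318,-0.084,0.32]
    - [-0.128,-0.486,-0.127,0.318,-0.084,0.32]
    - [-0.128,-0.486,-0.127,0.318,-0.084,0.32]

```text
clock: 16.23
tcp_pos: [0.4484, 0.0568, 0.1556]
orientation: [2.341, 2.075, 0.055]
contact_force: [-0.1, 0.1, 1.4]
grip_width: 0.0359
gripper_force: 0.0
```

Emit:
apply_moves:
  rows:
    - [0,0,0,0,0,0]
    - [0,0,0,0,0,0]

```text
clock: 16.48
tcp_pos: [0.4486, 0.0539, 0.1545]
orientation: [2.331, 2.072, 0.049]
contact_force: [0.5, -0.1, -0.0]
grip_width: 0.0359
gripper_force: 0.0
```

```bash
python3 - <<'E'
from h import *
S=r.grab_frame('side');T=r.grab_frame('top')
plan([.449,.056,.040],toolR(np.radians(-9)))
o=r.get_obs();Rt=R.from_rotvec(o['orientation']);print(o['tcp_pos'],Rt.as_matrix()[:,2])
for y in(-.018,.018): print('tip',[proj(f,o['tcp_pos']+Rt.apply([0,y,-.038])).round(1).tolist() for f in(S,T)])
c=lambda f,x,y,w,h:cv2.resize(f['pixels'][y:y+h,x:x+w,::-1],(400,400),interpolation=cv2.INTER_CUBIC)
cv2.imwrite('pics/d1.png',np.hstack([c(S,210,180,120,120),c(T,240,210,120,120)]))
E
```

```text
clock 16.57 shift [-0.0016, -0.014, 0.4607] turn [0.0236, -0.0087, 0.0257] rows>= 1.8
[0.4481 0.055  0.1552] [ 0.0385  0.0085 -0.9992]
tip [[248.4, 223.6], [324.6, 301.0]]
tip [[267.2, 217.8], [327.0, 283.9]]
```

View pics/d1.png

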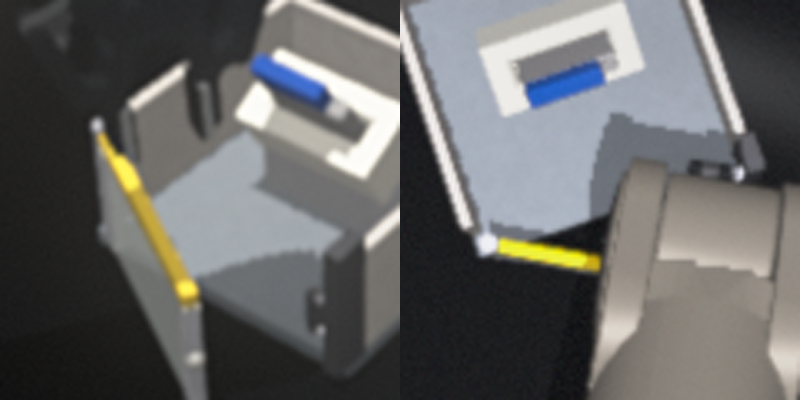

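The can sits home with its header at about (297,205). The open fingers hang above the rail, which runs from (239,217) to (266,268). Lowering to straddle it.

Emit:
apply_moves:
  rows:
    - [-0.002,-0.014,0.15,0.024,-0.009,0.026]
    - [-0.002,-0.014,0.25,0.024,-0.009,0.026]
    - [-0.002,-0.014,0.35,0.024,-0.009,0.026]
    - [-0.002,-0.014,0.45,0.024,-0.009,0.026]
    - [-0.002,-0.014,0.45,0.024,-0.009,0.026]

```text
clock: 17.2
tcp_pos: [0.4484, 0.0566, 0.043]
orientation: [-2.388, -2.041, 0.003]
contact_force: [-0.6, 0.5, 0.6]
grip_width: 0.0361
gripper_force: 0.0
```

```bash
cat >> h.py <<'E'
H=np.array([.471,.186]);SH=np.radians(-69.75)
def rail():
    f=r.grab_frame('side');hsv=cv2.cvtColor(f['pixels'],cv2.COLOR_RGB2HSV);m=cv2.inRange(hsv,(22,120,80),(35,255,255));m[:,:200]=0;m[:,360:]=0
    p=cv2.findNonZero(m)
    if p is None or len(p)<15: print('rail hidden');return
    W=np.array([onz(f,q[0],.103)[:2] for q in p]);v=np.linalg.svd(W-W.mean(0))[2][0];v*=-np.sign(v[1])
    print('rail n',len(p),'door angle',round(SH-np.arctan2(v[1],v[0]),3),W.mean(0),'by mean from H',round(SH-np.arctan2(*(W.mean(0)-H)[::-1]),3))
def door(th,off,rad=.13):
    "tcp xy with tool centre off m inside door line at angle th"
    a=SH-th;d=np.array([np.cos(a),np.sin(a)]);n=np.array([-d[1],d[0]]);return H+rad*d+off*n, np.arctan2(n[1],n[0])
E
python3 - <<'E'
from h import *
o=r.get_obs();print(o['tcp_pos'],o['contact_force'],o['moment']);rail()
for th,of in((.51,0),(.25,.014),(0.1,.014),(0,.016),(0,.02)):
    p,y=door(th,of);print(th,p,np.degrees(y));plan([*p,.042],toolR(y))
E
```

```text
[0.4484 0.0566 0.043 ] [-0.5666  0.493   0.6458] [-0.0201 -0.0267  0.0158]
rail n 142 door angle 0.511 [0.4462 0.0514] by mean from H 0.536
0.51 [0.4507 0.0576] -8.97084755167198
clock 17.25 shift [0.005, 0.0052, 0.007] turn [-0.0, 0.0004, -0.0001] rows>= 0.0
0.25 [0.4983 0.0581] 5.926055121729422
clock 17.25 shift [0.0369, 0.193, 0.0069] turn [-0.0001, 0.0004, -0.1656] rows>= 1.4
0.1 [0.5171 0.0637] 14.520422048691765
clock 17.25 shift [0.0704, 0.2638, 0.0069] turn [-0.0001, 0.0004, -0.2611] rows>= 2.2
0 [0.531  0.0696] 20.250000000000004
clock 17.25 shift [0.1024, 0.3149, 0.0069] turn [-0.0001, 0.0004, -0.3247] rows>= 2.7
0 [0.5348 0.071 ] 20.250000000000004
clock 17.25 shift [0.1102, 0.3289, 0.0069] turn [-0.0001, 0.0004, -0.3247] rows>= 2.7
```

Straddled without contact. Swinging the door in.

Emit:
apply_moves:
  rows:
    - [0.01,0.05,0,0,0,-0.04]
    - [0.02,0.1,0,0,0,-0.08]
    - [0.03,0.15,0,0,0,-0.12]
    - [0.037,0.193,0,0,0,-0.165]
    - [0.037,0.193,0,0,0,-0.165]

```text
clock: 17.88
tcp_pos: [0.5003, 0.0584, 0.0447]
orientation: [2.103, 2.33, 0.002]
contact_force: [0.2, 0.6, 0.0]
grip_width: 0.0357
gripper_force: 0.0
```

```bash
python3 - <<'E'
from h import *
o=r.get_obs();print(o['tcp_pos'],o['contact_force'],o['moment']);rail()
for th,of in((0.1,.014),(0,.016),(0,.02)):
    p,y=door(th,of);print(th);plan([*p,.042],toolR(y))
E
```

```text
[0.5003 0.0584 0.0447] [0.2394 0.57   0.0367] [-0.0442  0.0035 -0.0274]
rail n 154 door angle 0.204 [0.4805 0.0988] by mean from H 0.245
0.1
clock 17.93 shift [0.0144, 0.0728, 0.0092] turn [0.0009, 0.001, -0.0968] rows>= 0.8
0
clock 17.93 shift [0.0323, 0.1303, 0.0092] turn [0.0009, 0.001, -0.1604] rows>= 1.3
0
clock 17.93 shift [0.0363, 0.1458, 0.0092] turn [0.0009, 0.001, -0.1604] rows>= 1.3
```

Door at about 0.2 rad. I'll continue to just past where it should shut, in small steps.

Emit:
apply_moves:
  rows:
    - [0.01,0.04,0,0,0,-0.05]
    - [0.015,0.07,0,0,0,-0.1]
    - [0.02,0.09,0,0,0,-0.13]
    - [0.028,0.11,0,0,0,-0.155]
    - [0.03,0.12,0,0,0,-0.16]

```text
clock: 18.55
tcp_pos: [0.5261, 0.0681, 0.0428]
orientation: [-1.797, -2.576, 0.006]
contact_force: [-1.5, -0.5, -0.2]
grip_width: 0.0362
gripper_force: 0.6
```

```bash
python3 - <<'E'
from h import *
o=r.get_obs();print(o['tcp_pos'],o['contact_force'],o['moment']);rail()
p,y=door(0,.02);plan([*p,.042],toolR(y))
E
```

```text
[0.5261 0.0681 0.0428] [-1.4897 -0.5165 -0.1719] [-0.0272  0.2424 -0.0541]
rail n 256 door angle 0.014 [0.4918 0.1156] by mean from H 0.066
clock 18.6 shift [-0.0009, 0.0304, 0.0043] turn [-0.0009, 0.0013, 0.0] rows>= 0.1
```

Emit:
apply_moves:
  rows:
    - [0,0.007,0,0,0,0]
    - [0,0.014,0,0,0,0]
    - [0,0.02,0,0,0,0]
    - [0,0.026,0,0,0,0]
    - [0,0.026,0,0,0,0]

```text
clock: 19.23
tcp_pos: [0.5282, 0.0686, 0.042]
orientation: [-1.794, -2.57, 0.015]
contact_force: [-15.3, -5.5, 11.1]
grip_width: 0.036
gripper_force: 8.1
```

```bash
python3 - <<'E'
from h import *
o=r.get_obs();print(o['tcp_pos'],o['contact_force'],o['moment']);rail()
E
```

```text
[0.5282 0.0686 0.042 ] [-15.2573  -5.4809  11.1067] [-1.0094  3.2987  0.0646]
rail n 261 door angle -0.005 [0.4929 0.116 ] by mean from H 0.051
```

It resists with 16 N, well above the catch's 5 N, and the rail has stopped moving, so it is against its stop. I'll back off to centre on the rail and check that it stays.

Emit:
apply_moves:
  rows:
    - [0,-0.03,0,0,0,0]
    - [0,-0.06,0,0,0,0]
    - [0,-0.068,0,0,0,0]
    - [0,-0.068,0,0,0,0]

```text
clock: 19.77
tcp_pos: [0.5185, 0.0651, 0.0431]
orientation: [1.794, 2.577, -0.002]
contact_force: [1.3, 0.3, 0.2]
grip_width: 0.0358
gripper_force: 0.0
```

```bash
python3 - <<'E'
from h import *
o=r.get_obs();print(o['tcp_pos'],o['contact_force'],o['moment'],o['gripper_force']);rail()
E
```

```text
[0.5185 0.0651 0.0431] [1.3294 0.3192 0.2329] [-0.0054 -0.0125 -0.0479] 0.0
rail n 244 door angle -0.009 [0.4958 0.1089] by mean from H 0.042
```

Emit:
apply_moves:
  rows:
    - [0,0,-0.08,0,0,0]
    - [0,0,-0.25,0,0,0]
    - [0,0,-0.45,0,0,0]
    - [0,0,-0.65,0,0,0]
    - [0,0,-0.7,0,0,0]

```text
clock: 20.45
tcp_pos: [0.5203, 0.0655, 0.2209]
orientation: [1.793, 2.574, 0.004]
contact_force: [0.5, 0.3, 0.2]
grip_width: 0.0361
gripper_force: 0.0
```

```bash
python3 - <<'E'
from h import *
rail();o=r.get_obs();print(o['tcp_pos'],o['contact_force'])
S=r.grab_frame('side');T=r.grab_frame('top')
for t in('door_edge','door_hinge'):
    L=r.landmark_of(S,t);print(t,[(np.round(x['point'],1).tolist(),round(x['conf'],2),onz(S,x['point'],.09)[:2]) for x in L[:1]])
for n,f in(('S',S),('T',T)):
    hsv=cv2.cvtColor(f['pixels'],cv2.COLOR_RGB2HSV);m=cv2.inRange(hsv,(100,120,50),(125,255,255))
    x,y,w,h=(250,185,100,60) if n=='S' else (240,200,100,80); m2=0*m;m2[y:y+h,x:x+w]=m[y:y+h,x:x+w];p=cv2.findNonZero(m2)
    if p is not None: print('blue',n,cv2.boxPoints(cv2.minAreaRect(p)).round(1).tolist(),len(p))
    m=cv2.inRange(hsv,(22,120,80),(35,255,255));m[:,:200]=0;m[:,380:]=0;p=cv2.findNonZero(m)
    if p is not None: print('rail',n,len(p),[onz(f,q,.103)[:2].round(4).tolist() for q in cv2.boxPoints(cv2.minAreaRect(p))])
E
```

```text
rail n 394 door angle 0.005 [0.497  0.1046] by mean from H 0.045
[0.5201 0.0657 0.2208] [0.7878 0.2812 0.8411]
door_edge [([300.8, 253.1], 0.8, array([0.5257, 0.0406]))]
door_hinge [([243.7, 222.0], 0.77, array([0.4751, 0.1869]))]
blue S [[284.3999938964844, 200.8000030517578], [287.3999938964844, 195.5], [308.5, 207.39999389648438], [305.5, 212.6999969482422]] 131
rail S 394 [[0.4627, 0.1732], [0.4757, 0.1865], [0.5318, 0.0353], [0.519, 0.0245]]
blue T [[276.8999938964844, 235.39999389648438], [289.0, 230.89999389648438], [291.5, 237.60000610351562], [279.3999938964844, 242.10000610351562]] 88
rail T 102 [[0.4765, 0.183], [0.493, 0.1375], [0.4836, 0.134], [0.4671, 0.1795]]
```

The rail lines up with the bay's own axis within 0.01 rad in both views, so the door is shut. The can's header is where it was, and the arm is clear.

```bash
python3 -c "
from h import *
print(r.hand_in())"
```

```text
the job is handed in; nothing more can be done
None
```

The blue-header can is fully home in the slot and released, with its notch over the key the first way round. The door is pushed shut against its stop, the other items were not touched, and the job was handed in at about 21 s.

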